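# Sort the stray desk things into their trays

### The job

Put the five stray desk things away where each belongs: the two pens lengthwise in the wide pen tray, one in each channel; the ink bottle standing in the larger bay of the narrow two-bay tray and the loupe standing in its smaller bay; and the eraser lying flat in the round wooden dish. Keep the ink bottle upright all the time, and leave the match box and the hand bell where they are.

Things in the scene. Friction and masses are not known exactly. Their poses are not given: they have to be found in the camera images.
- fountain_pen: Dark blue lacquered pen with a gold band and clip, lying on the desk: 138 long, 13 wide, 16 mm high over the clip (body 13 mm high). Origin at the centre of its underside; its y axis runs along its length. About 28 g. Grasp it across its width at the middle.
- ball_pen: Steel-grey ball pen lying on the desk: 135 long, 11 wide, 14 mm high over the clip (body 10 mm high). Origin at the centre of its underside; y axis along its length. About 22 g. Grasp it across its width at the middle.
- ink_bottle: Square clear ink bottle with a round black screw cap (fixed), standing upright: body 46 x 46 x 44 mm high, cap 32 mm in diameter from 46 to 60 mm above the underside. Origin at the centre of its underside. About 0.17 kg. Grasp the cap or the body.
- pen_tray: Plain wooden open tray, the wider one, fixed: 168 (x, lengthwise) x 118 (y) x 14 mm high outside, walls 5 mm thick, inner floor 158 x 108 mm, 5 mm above the desk. A low dark rib, 6 mm wide and 5 mm above the floor, runs along the middle (y = 0) and parts it into two channels, each 51 mm wide with its centre at y = +28.5 or -28.5 mm. Origin at the centre of its underside.
- loupe: Black round loupe with a slight waist, open at the top, standing upright: 36 mm in diameter, 38 mm high. Origin at the centre of its underside. Grasp it across its body.
- eraser: Eraser with a green sleeve and a pink end, lying flat on the desk: 22 (x) x 46 (y) x 13 mm high. Origin at the centre of its underside. Grasp it across its 22 mm width.
- bay_tray: Narrow plain wooden open tray, fixed, in any direction: 76 (x) x 145 (y, lengthwise) x 14 mm high outside, walls 5 mm thick, inner floor 5 mm above the desk. A dark cross wall 15 mm thick, as high as the rim, parts it into a larger bay, inner 66 x 66 mm, its centre at y = +34.5 mm, and a smaller bay, inner 66 (x) x 54 (y) mm, its centre at y = -40.5 mm. Origin at the centre of its underside.
- round_dish: Plain wooden round dish, fixed: 98 mm in diameter and 12 mm high outside, wall 5 mm thick, inner floor 88 mm in diameter, 5 mm above the desk. Origin at the centre of its underside.
- match_box: Bystander, not to be moved: match box with a red top, 36 x 53 x 15 mm, at one side of the work. Origin at the centre of its underside.
- desk_bell: Bystander, not to be moved: small hand bell, 62 mm wide, 124 mm high, standing upright at the other side of the work. Origin at the centre of its underside.

How it is judged:
At the end, for the whole second after the job is handed in: Pens level and lengthwise in the pen tray (0.2 rad, 18 mm), one per channel (centres over 7 mm from the rib). Ink bottle upright on the floor of the larger bay, loupe on that of the smaller (18 mm, 0.1 rad). Eraser flat in the round dish, within 22 mm of its centre. All at rest (x of fountain_pen in the frame of pen_tray between -0.018 and 0.018 m and y of fountain_pen in the frame of pen_tray between -0.055 and 0.055 m and z of each of fountain_pen, ball_pen in the frame of pen_tray below 0.022 m and angle between the y axis of each of fountain_pen, ball_pen and the x axis of pen_tray, either way round below 0.2 rad and angle between fountain_pen's own y axis and vertical between 1.53 and 1.61 rad and x of ball_pen in the frame of pen_tray between -0.018 and 0.018 m and y of ball_pen in the frame of pen_tray between -0.055 and 0.055 m and angle between ball_pen's own y axis and vertical between 1.53 and 1.61 rad and ((y of fountain_pen in the frame of pen_tray above 0.007 m and y of ball_pen in the frame of pen_tray below -0.007 m) or (y of fountain_pen in the frame of pen_tray below -0.007 m and y of ball_pen in the frame of pen_tray above 0.007 m)) and x of ink_bottle in the frame of bay_tray between -0.018 and 0.018 m and y of ink_bottle in the frame of bay_tray between 0.0165 and 0.0525 m and z of each of ink_bottle, loupe in the frame of bay_tray below 0.01 m and angle between each of ink_bottle, loupe's own z axis and vertical below 0.1 rad and x of loupe in the frame of bay_tray between -0.018 and 0.018 m and y of loupe in the frame of bay_tray between -0.0585 and -0.0225 m and horizontal distance between eraser and round_dish below 0.022 m and z of eraser in the frame of round_dish below 0.022 m and (angle between eraser's own z axis and vertical below 0.15 rad or angle between eraser's own z axis and vertical above 2.99 rad) and linear speed of each of fountain_pen, ball_pen, ink_bottle, loupe, eraser below 0.02 m/s); the robot touches nothing.
It fails at once if the ink bottle is tipped by more than 0.6 rad (angle between ink_bottle's own z axis and vertical above 0.6 rad).
It fails at once if the match box or the hand bell is moved by more than 20 mm (distance of any of match_box, desk_bell from where it was at the start of the episode above 0.02 m).
It also fails if it takes over 115 s, if anything falls off the work surface, if the arm or the gripper's body presses on something with over 40 N, if the wrist force passes 120 N, or if a joint passes its speed limit or range.

### The arm

A 6-joint arm with a two-finger parallel gripper is mounted at the origin on the work surface; the furniture and walls round the work are solid. World frame = base frame: x ahead of the robot, y to its left, z up, the work surface at z = 0. Lengths are in m, angles in rad, forces in N, time in s.
With the tool pointing down it reaches from about 0.3 to 0.825 m from the base axis. Payload 5.4 kg.
Tool frame: the origin (TCP) lies midway between the tips of the shut fingers; the grasp point (between the pads) lies 19 mm behind it (robot.grip_point_offset is the distance from the TCP to the grasp point, in m); z points along the fingers, y is the line along which they close (so a half turn about z gives the same grasp; the last joint's range is limited). The gripper opens to 92 mm and grips with 3 to 60 N. Pads are 20 mm wide; open, the fingers measure 128 mm over their backs; the gripper's body (75 mm by 189 mm) begins 69 mm behind the grasp point.
Start: joints at [1.037, 0.158, 1.597, -0, 1.386, -0.21], TCP at [0.183, 0.545, 0.215] pointing down, gripper open.
Joint ranges: [-2.91, 2.91], [-0.94, 2.29], [0.18, 2.7], [-1.29, 4.43], [0.17, 2.64], [-3, 3]. Speed limits (rad/s): [2.57, 2.57, 3.14, 3.14, 3.14, 3.14].

### API

Orientations are given as a 3x3 rotation matrix whose columns are the frame's x, y, z axes.
In Python, from station import robot, vision gives the robot as it stands.
- The arm moves only by the tool play_rows, never from a script. Its argument "targets" is a list of rows, each a list of 6 numbers: the shift along the tool's x, y, z in m, then the turn, a rotation vector about the tool's x, y, z in rad. In form: [[dx, dy, dz, wx, wy, wz], ...]. A call has exactly 8 rows; each row shifts and turns the commanded pose from where the row before left it, along the tool's axes as they then stand; what a row does not reach is not made up. A row lasts 1/12 s, in which the tool goes at most 41.7 mm and 7.16 degrees, less where a joint would pass 70% of its speed; a pose out of reach is approached as far as the arm can. A call is refused whole if a number of a shift passes 0.0417 or a number of a turn 0.125, either way. A call with a gripper value outside its range is refused whole. "jaw" is the finger opening in m, from 0 to 0.0919, set as the call begins (left out, the last holds). The fingers move at their own pace and stop on an object; "force" is the grip in N (left out, the last holds). Time passes only in rows, so rows that do not move let the fingers close, or fill a call up. It gives the time, the measured TCP pose, the force, the opening and the grip force at its end, in the units of the state.
- robot.observe(): the state, without advancing time (a new reading comes with each control period).
- vision.capture(name): name is "scene" or "top" or "wrist"; returns (picture, depth): 420x560x3 uint8, blue, green, red; 420x560 float32, m along the optical axis (not along the pixel's ray), 0 where there is no reading.
- vision.camera_params(name): a dict with "intrinsics" (3x3 intrinsics, pixels), "k1" (the pictures are not rectified: a ray, as slopes to the right and down, at radius r is drawn at 1 + k1 r^2 times it, then the intrinsics apply), "world_from_camera" (4x4, takes a point from camera to world coordinates). Camera axes: x right, y down, z forward; pixel columns grow to the right and rows downward; lengths in m; the calibration is good to about 2 mm. A picture is of the moment at which its call begins: read the wrist's pose just before it. camera_params takes no time and is no camera call; for the wrist camera it gives the pose at the moment of the call.
- robot.finish_job(): hands the job in; it is judged then, once.
Trained networks look in the newest picture that a camera, given by its name, has taken for a name from the list of things; names that differ only in an ending like _2 or _b are one class to them, and where a whole thing is asked for, a point or a joint stands for the part that bears it (a point fixed in the world has none). Each returns a list of dicts, best first, with "confidence" (0 to 1); they miss things now and then, are a little off and sometimes report something else, mostly with a low value. They report only what shows in the picture. A call takes as long as a camera call.
- vision.look_for(camera, name): "centre" ([column, row] in pixels, amid what is visible of it).
- vision.pinpoint(camera, name): "centre" ([column, row] in pixels: a listed point, or the origin of a listed thing).
The state is a dict: "clock": time; "joint_pos": joint angles; "qd": joint speeds; "joint_torque": joint torques, N m; "position": TCP position; "tool_rot": TCP orientation; "ft_force": force on the tool from outside, world axes, zero at the start; "moment": the same for the moment, N m; "grip_width": finger opening in m; "grip_force": force on a finger pad.
Only numpy, scipy, OpenCV 4.12 (cv2) and the standard library are available. Lean on these libraries where they do the work, as an engineer would, in place of code of your own. Each camera call takes 0.05 s, during which the arm holds its last target. There are 200 camera calls.

## Working session

There is one attempt and no reset: what is moved stays moved. The work goes in short steps, Python scripts to look and compute and a tool call to move; the robot and the scene stay as the last step left them, time stands still between calls to the robot, and variables do not carry over. Pictures are saved under pics/ and viewed, at most 14 in all, crops included, and the job is handed in when it is done.

Besides the shell and the picture viewer there is one more tool, called as name([rows], argument=value, ...), one row to a line, values as JSON. play_rows: Moves the arm, as the interface text tells. Its arguments: {"type":"object","properties":{"targets":{"type":"array"},"jaw":{"type":"number"},"force":{"type":"number"}},"required":["targets"]}

```bash
mkdir -p pics; ls; cat > h.py <<'E'
import numpy as np, cv2
from station import robot, vision
def cap(n,fn=None):
    P=vision.camera_params(n); im,d=vision.capture(n)
    if fn: cv2.imwrite('pics/'+fn,im)
    return P,im,d
def ray(P,u,v):
    K=np.array(P['intrinsics']);a=np.array([(u-K[0,2])/K[0,0],(v-K[1,2])/K[1,1]]);s=a.copy()
    for _ in range(20): s=a/(1+P['k1']*(s@s))
    return s
def pix(P,d,u,v,r=1):
    w=d[int(v)-r:int(v)+r+1,int(u)-r:int(u)+r+1];z=np.median(w[w>0]) if (w>0).any() else np.nan
    s=ray(P,u,v);return (np.array(P['world_from_camera'])@np.array([s[0]*z,s[1]*z,z,1]))[:3]
def onz(P,u,v,z):
    s=ray(P,u,v);T=np.array(P['world_from_camera']);r=T[:3,:3]@np.array([s[0],s[1],1]);o=T[:3,3]
    return o+r*(z-o[2])/r[2]
E
python3 - <<'E'
from h import *
np.set_printoptions(precision=3,suppress=True)
for c in ['top','scene']:
    P,im,d=cap(c,c+'0.png'); print(c,P)
    for n in 'fountain_pen ball_pen ink_bottle pen_tray loupe eraser bay_tray round_dish match_box desk_bell'.split():
        for o in vision.pinpoint(c,n)[:2]:
            u,v=o['centre']; print(n,round(o['confidence'],2),np.array([u,v]),pix(P,d,u,v),onz(P,u,v,0))
print(robot.observe())
E
```

```text
pics
top {'intrinsics': array([[411.812,   0.   , 283.536],
       [  0.   , 411.812, 202.746],
       [  0.   ,   0.   ,   1.   ]]), 'k1': -0.08198323527470437, 'world_from_camera': array([[ 0.001, -0.985,  0.173,  0.335],
       [-1.   , -0.005, -0.02 ,  0.016],
       [ 0.02 , -0.173, -0.985,  1.146],
       [ 0.   ,  0.   ,  0.   ,  1.   ]])}
fountain_pen 0.54 [327.4 240.6] [ 0.429 -0.128  0.011] [ 0.43  -0.129  0.   ]
ball_pen 0.66 [175.  171.2] [0.624 0.303 0.008] [0.627 0.305 0.   ]
ink_bottle 0.6 [275.2 242.4] [0.419 0.017 0.061] [0.424 0.017 0.   ]
pen_tray 0.93 [374.4 182.3] [ 0.595 -0.265  0.01 ] [ 0.597 -0.268  0.   ]
loupe 0.58 [379.7 254.2] [ 0.39  -0.269  0.026] [ 0.392 -0.275  0.   ]
eraser 0.63 [276.5 242.6] [0.419 0.013 0.06 ] [0.424 0.013 0.   ]
eraser 0.46 [225.4 171.8] [0.622 0.159 0.012] [0.625 0.16  0.   ]
bay_tray 0.65 [289.9 179.2] [ 0.603 -0.024  0.008] [ 0.605 -0.025  0.   ]
round_dish 0.64 [427.7 232.2] [ 0.453 -0.414  0.006] [ 0.453 -0.416  0.   ]
round_dish 0.59 [326.7 237.2] [ 0.438 -0.126  0.01 ] [ 0.439 -0.127  0.   ]
match_box 0.56 [427.3 178.4] [ 0.
[... 1145 characters left out ...]
-0.111  0.002] [ 0.425 -0.11   0.   ]
match_box 0.58 [405.  263.8] [ 0.608 -0.43   0.012] [ 0.616 -0.428  0.   ]
desk_bell 0.8 [213.  146.8] [0.612 0.403 0.015] [0.623 0.416 0.   ]
{'clock': 1.1, 'joint_pos': array([ 1.037,  0.158,  1.597, -0.   ,  1.386, -0.21 ]), 'qd': array([ 0.   ,  0.002,  0.001, -0.002, -0.   ,  0.001]), 'joint_torque': array([  0.001, -38.557, -32.237,   0.07 ,   0.031,  -0.   ]), 'position': array([0.183, 0.545, 0.215]), 'tool_rot': array([[-0.948,  0.318, -0.   ],
       [ 0.318,  0.948, -0.   ],
       [ 0.   , -0.   , -1.   ]]), 'ft_force': array([0.193, 0.16 , 0.356]), 'moment': array([-0.008, -0.037,  0.046]), 'grip_force': 0.0, 'grip_width': 0.0917165814615237}
```

```bash
python3 -c "
import cv2
i=cv2.imread('pics/top0.png')[120:300,90:490];cv2.imwrite('pics/top0c.png',cv2.resize(i,None,fx=2,fy=2,interpolation=cv2.INTER_CUBIC))"
```

```text
(no output)
```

View pics/top0c.png

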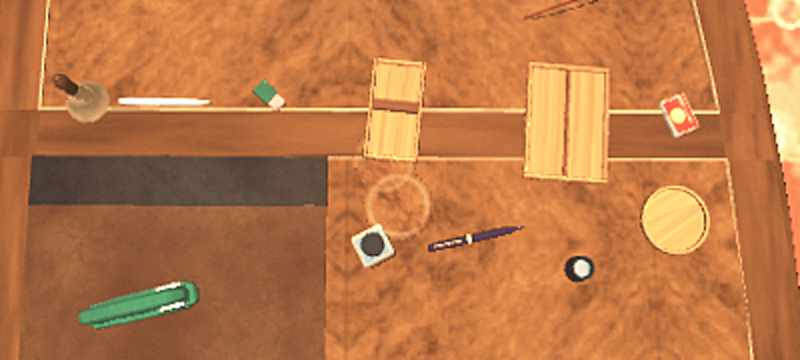

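View pics/scene0.png

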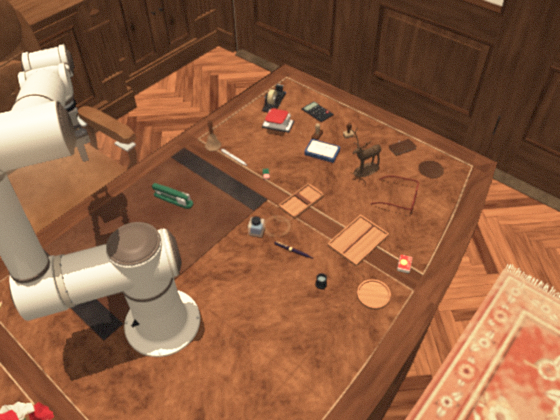

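The pictures show the grey pen at about (172,170) in the top view, beside the bell at (130,168), and the eraser at (224,167). The bay tray is at (287,174), the pen tray at (374,181) and the match box at (430,178). The bottle is at (276,242), the dark pen at (327,239), the loupe at (379,254) and the dish at (427,230). Next I'll segment these by height.

```bash
python3 - <<'E'
from h import *
np.set_printoptions(precision=3,suppress=True)
P,im,d=cap('top')
H,W=d.shape
X=np.full((H,W,3),np.nan)
T=np.array(P['world_from_camera'])
for v in range(120,300):
  for u in range(90,490):
    if d[v,u]>0:
      s=ray(P,u,v);X[v,u]=(T@np.array([s[0]*d[v,u],s[1]*d[v,u],d[v,u],1]))[:3]
np.save('top.npy',X)
m=np.nan_to_num(X[...,2])>0.004
# desk height check
print('desk',np.nanmedian(X[250:290,290:330,2]),np.nanstd(X[250:290,290:330,2]))
n,l,st,c=cv2.connectedComponentsWithStats(m.astype(np.uint8),connectivity=8)
for i in range(1,n):
    if st[i,4]<25: continue
    p=X[l==i]
    r=cv2.minAreaRect((p[:,:2]*1000).astype(np.float32))
    print(c[i],st[i,4],'rect c',np.array(r[0]),'size',np.array(r[1]),'ang',round(r[2],1),'zmed',np.median(p[:,2]),'zmax',p[:,2].max(),'mean',p[:,:2].mean(0))
K=np.array(P['intrinsics'])
# ortho at z=10mm, 1.25mm/px ; col = y from .42 down, row = x from .70 down
s=0.00125;ys=np.arange(0.44,-0.48,-s);xs=np.arange(0.70,0.34,-s)
gx,gy=np.meshgrid(xs,ys,indexing='ij')
w=np.stack([gx-T[0,3],gy-T[1,3],0.010-T[2,3]+0*gx],-1)@T[:3,:3]
a=w[...,:2]/w[...,2:];k=1+P['k1']*(a**2).sum(-1,keepdims=True);q=a*k*K[0,0]+[K[0,2],K[1,2]]
o=cv2.remap(im,q[...,0].astype(np.float32),q[...,1].astype(np.float32),cv2.INTER_CUBIC)
cv2.imwrite('pics/ortho.png',o);print(o.shape)
E
```

```text
desk 0.0010289703564809738 0.0022644901695624098
[363.472 124.417] 36 rect c [ 768.585 -237.985] size [14.519 72.818] ang 15.6 zmed 0.02163928534081827 zmax 0.03779591189006193 mean [ 0.765 -0.238]
[286.987 174.764] 1181 rect c [615.897 -16.351] size [ 88.351 161.48 ] ang 88.4 zmed 0.007494444634603248 zmax 0.021083209247217738 mean [ 0.616 -0.016]
[372.439 181.35 ] 2048 rect c [ 600.956 -260.551] size [130.188 176.925] ang 84.2 zmed 0.007124273707742934 zmax 0.021543558609576685 mean [ 0.599 -0.26 ]
[131.627 168.998] 424 rect c [630.613 422.323] size [70.251 65.195] ang 27.9 zmed 0.03149740075715368 zmax 0.1261923758760044 mean [0.622 0.416]
[224.466 167.344] 131 rect c [638.796 164.338] size [56.13  26.284] ang 38.0 zmed 0.012881081778266745 zmax 0.018194487178543106 mean [0.635 0.162]
[428.991 177.12 ] 233 rect c [ 611.362 -427.239] size [58.742 46.142] ang 22.2 zmed 0.014970469127941755 zmax 0.02150965539674643 mean [ 0.611 -0.424]
[169.503 170.675] 151 rect c [621.245 315.689] size [ 21.413 132.461] ang 0.2 zmed 0.009112095435630518 zmax 0.016131752648163245 mean [0.626 0.319]
[176.949 247.504] 11908 rect c [412.292 292.367] size [289.226 429.271] ang 0.6 zmed 0.006339701410444154 zmax 0.05790538092331632 mean [0.409 0.288]
[427.014 229.617] 812 rect c [ 459.579 -410.776] size [96.72  98.422] ang 13.7 zmed 0.007242447948180963 zmax 0.01927766205076953 mean [ 0.46  -0.412]
[276.134 242.393] 321 rect c [423.22   14.318] size [57.792 51.767] ang 18.5 zmed 0.04596467977457297 zmax 0.06557973574543663 mean [0.421 0.014]
[326.08 238.47] 200 rect c [ 435.678 -128.73 ] size [ 25.201 135.036] ang 20.3 zmed 0.010735832168733861 zmax 0.020252612515297086 mean [ 0.435 -0.124]
[379.538 254.141] 156 rect c [ 386.017 -270.408] size [43.967 34.232] ang 35.2 zmed 0.0265167249652285 zmax 0.044480918156261096 mean [ 0.39  -0.268]
(288, 736, 3)
```

View pics/ortho.png

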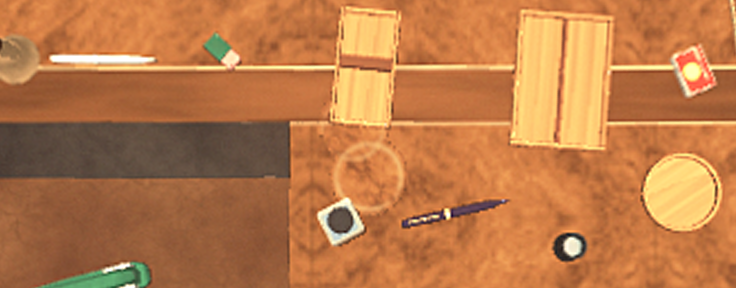

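play_rows([
  [-0.031, -0.005, 0, 0, 0, 0],
  [-0.031, -0.005, 0, 0, 0, 0],
  [-0.031, -0.005, 0, 0, 0, 0],
  [-0.031, -0.005, 0, 0, 0, 0],
  [-0.031, -0.005, 0, 0, 0, 0],
  [-0.031, -0.005, 0, 0, 0, 0],
  [-0.031, -0.005, 0, 0, 0, 0],
  [-0.031, -0.005, 0, 0, 0, 0],
], jaw=0.06, force=20)

```text
clock: 1.82
position: [0.4066, 0.4274, 0.2147]
tool_rot: [[-0.948, 0.318, 0.0], [0.318, 0.948, 0.0], [-0.0, 0.0, -1.0]]
ft_force: [-0.1, 0.2, -0.6]
grip_width: 0.0599
grip_force: 0.0
```

play_rows([
  [-0.03, -0.005, 0, 0, 0, 0],
  [-0.03, -0.005, 0, 0, 0, 0],
  [-0.03, -0.005, 0, 0, 0, 0],
  [-0.03, -0.005, 0, 0, 0, 0],
  [-0.03, -0.005, 0, 0, 0, 0],
  [-0.03, -0.005, 0, 0, 0, 0],
  [-0.03, -0.005, 0, 0, 0, 0],
  [-0.03, -0.005, 0, 0, 0, 0],
])

```text
clock: 2.48
position: [0.6214, 0.3131, 0.2145]
tool_rot: [[-0.948, 0.318, -0.0], [0.318, 0.948, 0.0], [0.0, -0.0, -1.0]]
ft_force: [0.1, 0.2, 0.8]
grip_width: 0.0601
grip_force: 0.0
```

play_rows([
  [0, 0, 0, 0, 0, 0.12],
  [0, 0, 0, 0, 0, 0.12],
  [0, 0, 0, 0, 0, 0.12],
  [0, 0, 0, 0, 0, 0.12],
  [0, 0, 0, 0, 0, 0.12],
  [0, 0, 0, 0, 0, 0.12],
  [0, 0, 0, 0, 0, 0.12],
  [0, 0, 0, 0, 0, 0.12],
])

```text
clock: 3.15
position: [0.6201, 0.314, 0.2145]
tool_rot: [[-0.277, 0.961, -0.0], [0.961, 0.277, -0.0], [0.0, -0.0, -1.0]]
ft_force: [0.4, 0.2, -0.3]
grip_width: 0.0597
grip_force: 0.0
```

play_rows([
  [0, 0, 0, 0, 0, 0.12],
  [0, 0, 0, 0, 0, 0.12],
  [0, 0, 0, 0, 0, 0.048],
  [0, 0, 0, 0, 0, 0],
  [0, 0, 0, 0, 0, 0],
  [0, 0, 0, 0, 0, 0],
  [0, 0, 0, 0, 0, 0],
  [0, 0, 0, 0, 0, 0],
])

```text
clock: 3.82
position: [0.6201, 0.314, 0.2146]
tool_rot: [[0.0, 1.0, -0.0], [1.0, -0.0, -0.0], [-0.0, -0.0, -1.0]]
ft_force: [0.9, -0.0, -0.3]
grip_width: 0.0598
grip_force: 0.0
```

```bash
cat >> h.py <<'E'
def cloud(P,d):
    K=np.array(P['intrinsics']);H,W=d.shape
    u,v=np.meshgrid(np.arange(W),np.arange(H));a=np.stack([(u-K[0,2])/K[0,0],(v-K[1,2])/K[1,1]],-1);s=a.copy()
    for _ in range(15): s=a/(1+P['k1']*(s**2).sum(-1,keepdims=True))
    T=np.array(P['world_from_camera']);p=np.concatenate([s,np.ones((H,W,1))],-1)*d[...,None]
    X=p@T[:3,:3].T+T[:3,3];X[d<=0]=np.nan;return X
def blobs(X,x0,x1,y0,y1,zlo=0.005,zhi=0.2,mn=60):
    m=(X[...,0]>x0)&(X[...,0]<x1)&(X[...,1]>y0)&(X[...,1]<y1)&(X[...,2]>zlo)&(X[...,2]<zhi)
    n,l,st,c=cv2.connectedComponentsWithStats(m.astype(np.uint8))
    for i in range(1,n):
        if st[i,4]<mn: continue
        p=X[l==i];r=cv2.minAreaRect((p[:,:2]*1000).astype(np.float32));b=cv2.boxPoints(r)
        e=[b[1]-b[0],b[2]-b[1]];e=e[np.argmax([np.hypot(*q) for q in e])]
        w,V=np.linalg.eigh(np.cov(p[:,:2].T));ax=V[:,1]
        print('px',c[i].round(),st[i,4],'rect',np.round(r[0],1),np.round(sorted(r[1]),1),'longang',round(np.degrees(np.arctan2(e[1],e[0]))%180,1),'pca',round(np.degrees(np.arctan2(ax[1],ax[0]))%180,1),'mean',(p.mean(0)*1000).round(1),'z90',(np.percentile(p[:,2],90)*1000).round(1))
E
python3 - <<'E'
from h import *
P,im,d=cap('wrist','w1.png')
X=cloud(P,d)
print(np.nanmin(X[...,:2],(0,1)),np.nanmax(X[...,:2],(0,1)),np.nanmedian(X[...,2]))
blobs(X,.5,.75,.05,.5,.005,.05)
for n in ['ball_pen','eraser']:
    for o in vision.pinpoint('wrist',n)[:2]: print(n,o,onz(P,*o['centre'],.0))
E
```

```text
[ 0.22265452 -0.08507065] [1.01637438 0.51301677] 0.003955768517583391
px [180.  23.] 113 rect [509.6 489.2] [18.5 20.5] longang 43.3 pca 79.6 mean [510.  489.1   5.5] z90 6.2
px [201.  17.] 97 rect [531.6 494. ] [11.2 24. ] longang 0.0 pca 167.1 mean [532.9 495.1   5.5] z90 6.2
px [197.  68.] 1403 rect [524.4 433.5] [ 49.  112.9] longang 89.6 pca 86.3 mean [523.9 444.4   5.6] z90 6.2
px [288.  88.] 1504 rect [627.6 424.9] [57.7 57.9] longang 55.2 pca 163.9 mean [626.4 422.5  21.7] z90 43.8
px [214. 119.] 77 rect [540. 390.] [13.5 21.7] longang 67.0 pca 70.8 mean [539.4 390.1   5.5] z90 6.1
px [193. 132.] 62 rect [512.9 375. ] [13.2 20.7] longang 113.2 pca 97.7 mean [513.9 374.4   5.5] z90 6.0
px [287. 177.] 719 rect [626.4 311.8] [ 10.  133.4] longang 90.1 pca 89.0 mean [626.3 320.3   8.4] z90 10.5
px [207. 199.] 1801 rect [524.4 296.4] [ 48.7 159.1] longang 90.0 pca 84.8 mean [524.5 290.6   5.6] z90 6.2
px [191. 153.] 76 rect [510.1 349.1] [13.9 19.5] longang 103.0 pca 109.5 mean [509.5 349.2   5.5] z90 6.1
px [293. 288.] 509 rect [634.7 162.9] [22.7 45.4] longang 46.3 pca 45.7 mean [635.4 165.4  11.7] z90 13.5
px [228. 303.] 62 rect [543.5 135.3] [ 9.  33.1] longang 90.5 pca 93.0 mean [543.8 136.5   5.5] z90 5.9
ball_pen {'centre': [287.4, 185.7], 'confidence': 0.83} [0.62704468 0.30761588 0.        ]
eraser {'centre': [292.9, 283.6], 'confidence': 0.96} [0.63564116 0.16521212 0.        ]
```

View pics/w1.png

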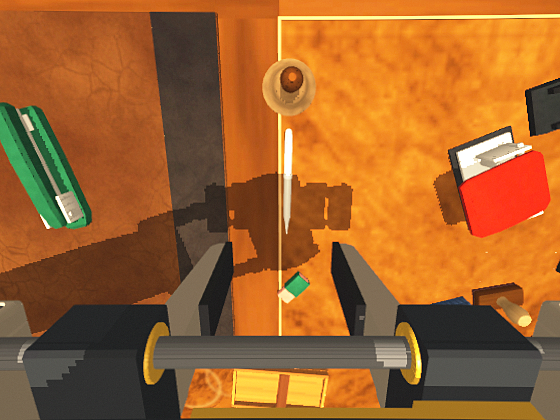

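The wrist view shows the pen upright at (287,180), just under the bell at (290,88), and the eraser at (294,288). The measured sizes match the given ones.

```bash
python3 - <<'E'
from h import *
print(vision.camera_params('wrist')['world_from_camera'],robot.observe()['position'])
E
```

```text
[[ 9.99999958e-01 -7.72058210e-05 -2.78033175e-04  6.19970931e-01]
 [-1.56723399e-04 -9.54354769e-01 -2.98675326e-01  3.99167309e-01]
 [-2.42282813e-04  2.98675357e-01 -9.54354741e-01  3.84122966e-01]
 [ 0.00000000e+00  0.00000000e+00  0.00000000e+00  1.00000000e+00]] [0.62015276 0.31397868 0.21459849]
```

play_rows([
  [-0.0003, 0.001, 0.02, 0, 0, 0],
  [-0.0003, 0.001, 0.02, 0, 0, 0],
  [-0.0003, 0.001, 0.02, 0, 0, 0],
  [-0.0003, 0.001, 0.02, 0, 0, 0],
  [-0.0003, 0.001, 0.02, 0, 0, 0],
  [-0.0003, 0.001, 0.015, 0, 0, 0],
  [0, 0, 0, 0, 0, 0],
  [0, 0, 0, 0, 0, 0],
])

```text
clock: 4.63
position: [0.6257, 0.312, 0.0989]
tool_rot: [[0.001, 1.0, -0.002], [1.0, -0.001, -0.0], [-0.0, -0.002, -1.0]]
ft_force: [0.2, 0.4, 0.9]
grip_width: 0.0601
grip_force: 0.0
```

play_rows([
  [0, 0, 0.018, 0, 0, 0],
  [0, 0, 0.018, 0, 0, 0],
  [0, 0, 0.018, 0, 0, 0],
  [0, 0.001, 0.018, 0, 0, 0],
  [0, 0, 0.013, 0, 0, 0],
  [0, 0, 0.007, 0, 0, 0],
  [0, 0, 0.003, 0, 0, 0],
  [0, 0, 0, 0, 0, 0],
])

```text
clock: 5.3
position: [0.6274, 0.3123, 0.0049]
tool_rot: [[0.001, 1.0, 0.0], [1.0, -0.001, 0.0], [0.0, 0.0, -1.0]]
ft_force: [0.3, -0.1, -0.3]
grip_width: 0.06
grip_force: 0.0
```

play_rows([
  [0, 0, 0, 0, 0, 0],
  [0, 0, 0, 0, 0, 0],
  [0, 0, 0, 0, 0, 0],
  [0, 0, 0, 0, 0, 0],
  [0, 0, 0, 0, 0, 0],
  [0, 0, 0, 0, 0, 0],
  [0, 0, 0, 0, 0, 0],
  [0, 0, 0, 0, 0, 0],
], jaw=0, force=15)

```text
clock: 5.97
position: [0.6271, 0.3122, 0.0046]
tool_rot: [[0.001, 1.0, -0.0], [1.0, -0.001, -0.0], [-0.0, -0.0, -1.0]]
ft_force: [-0.9, -0.4, 0.4]
grip_width: 0.01
grip_force: 15.0
```

play_rows([
  [0, 0, -0.01, 0, 0, 0],
  [0, 0, -0.02, 0, 0, 0],
  [0, 0, -0.02, 0, 0, 0],
  [0, 0, -0.02, 0, 0, 0],
  [0, 0, -0.02, 0, 0, 0],
  [0, 0, -0.02, 0, 0, 0],
  [0, 0, -0.02, 0, 0, 0],
  [0, 0, -0.02, 0, 0, 0],
])

```text
clock: 6.63
position: [0.6271, 0.3122, 0.1565]
tool_rot: [[0.001, 1.0, 0.001], [1.0, -0.001, 0.0], [0.0, 0.001, -1.0]]
ft_force: [0.3, 1.4, -0.5]
grip_width: 0.0098
grip_force: 15.0
```

play_rows([
  [-0.0378, -0.0018, 0, 0, 0, 0],
  [-0.0378, -0.0018, 0, 0, 0, 0],
  [-0.0378, -0.0018, 0, 0, 0, 0],
  [-0.0378, -0.0018, 0, 0, 0, 0],
  [-0.0378, -0.0018, 0, 0, 0, 0],
  [-0.0378, -0.0018, 0, 0, 0, 0],
  [-0.0378, -0.0018, 0, 0, 0, 0],
  [-0.0378, -0.0018, 0, 0, 0, 0],
])

```text
clock: 7.3
position: [0.6122, 0.008, 0.1556]
tool_rot: [[0.001, 1.0, 0.001], [1.0, -0.001, -0.0], [-0.0, 0.001, -1.0]]
ft_force: [0.4, -0.1, -0.2]
grip_width: 0.0102
grip_force: 15.0
```

play_rows([
  [-0.0378, -0.0018, 0, 0, 0, 0],
  [-0.0378, -0.0018, 0, 0, 0, 0],
  [-0.0378, -0.0018, 0, 0, 0, 0],
  [-0.0378, -0.0018, 0, 0, 0, 0],
  [-0.0378, -0.0018, 0, 0, 0, 0],
  [-0.0378, -0.0018, 0, 0, 0, 0],
  [-0.0378, -0.0018, 0, 0, 0, 0],
  [-0.0378, -0.0018, 0, 0, 0, 0],
])

```text
clock: 7.97
position: [0.5974, -0.2945, 0.1556]
tool_rot: [[0.001, 1.0, 0.001], [1.0, -0.001, -0.0], [-0.0, 0.001, -1.0]]
ft_force: [1.8, 0.3, -0.4]
grip_width: 0.0097
grip_force: 15.0
```

play_rows([
  [0, 0, 0, 0, 0, 0.117],
  [0, 0, 0, 0, 0, 0.117],
  [0, 0, 0, 0, 0, 0.117],
  [0, 0, 0, 0, 0, 0.117],
  [0, 0, 0, 0, 0, 0.117],
  [0, 0, 0, 0, 0, 0.117],
  [0, 0, 0, 0, 0, 0.117],
  [0, 0, 0, 0, 0, 0.117],
])

```text
clock: 8.63
position: [0.5978, -0.2926, 0.1554]
tool_rot: [[0.809, 0.587, 0.0], [0.587, -0.809, -0.0], [0.0, 0.001, -1.0]]
ft_force: [-0.4, -0.0, -0.6]
grip_width: 0.0101
grip_force: 15.0
```

play_rows([
  [0, 0, 0, 0, 0, 0.117],
  [0, 0, 0, 0, 0, 0.117],
  [0, 0, 0, 0, 0, 0.117],
  [0, 0, 0, 0, 0, 0.117],
  [0, 0, 0, 0, 0, 0.117],
  [0, 0, 0, 0, 0, 0.117],
  [0, 0, 0, 0, 0, 0],
  [0, 0, 0, 0, 0, 0],
])

```text
clock: 9.3
position: [0.5978, -0.2927, 0.1552]
tool_rot: [[0.998, -0.065, 0.0], [-0.065, -0.998, -0.0], [0.0, 0.0, -1.0]]
ft_force: [-0.4, 1.4, -0.2]
grip_width: 0.0097
grip_force: 15.0
```

```bash
python3 - <<'E'
from h import *
print(robot.observe()['position'])
P,im,d=cap('wrist','w2.png')
X=cloud(P,d); np.save('w2.npy',X)
blobs(X,.3,.75,-.6,.1,.004,.05,150)
for n in ['pen_tray','bay_tray','round_dish']:
    for o in vision.pinpoint('wrist',n)[:1]: print(n,o,onz(P,*o['centre'],.005))
E
```

```text
[ 0.59781241 -0.29266114  0.15521892]
px [245. 183.] 11831 rect [ 598.1 -260.4] [118.2 168.7] longang 175.7 pca 159.9 mean [ 610.3 -254.5    6.7] z90 13.1
px [ 30. 197.] 6446 rect [614.3 -18.7] [ 73.9 145.4] longang 173.8 pca 165.2 mean [609.7 -26.    7.7] z90 13.5
px [409. 174.] 2039 rect [ 610.7 -426.4] [40.8 54.7] longang 22.8 pca 22.8 mean [ 611.5 -423.6   13.6] z90 15.0
px [393. 289.] 2747 rect [ 472.8 -416. ] [68.9 98.1] longang 69.8 pca 68.4 mean [ 473.6 -416.1    6.5] z90 11.4
px [ 44. 332.] 191 rect [443.6  10.6] [14.3 32.9] longang 79.3 pca 62.1 mean [444.9   4.5  12. ] z90 19.3
px [274. 374.] 359 rect [ 385.9 -269.3] [23.  31.7] longang 88.0 pca 87.7 mean [ 382.4 -268.9   32.1] z90 37.8
pen_tray {'centre': [249.5, 195.4], 'confidence': 0.57} [ 0.59781979 -0.25766954  0.005     ]
bay_tray {'centre': [27.3, 191.9], 'confidence': 0.81} [ 0.6167247  -0.02276593  0.005     ]
round_dish {'centre': [389.1, 295.7], 'confidence': 0.55} [ 0.46354876 -0.4122296   0.005     ]
```

View pics/w2.png

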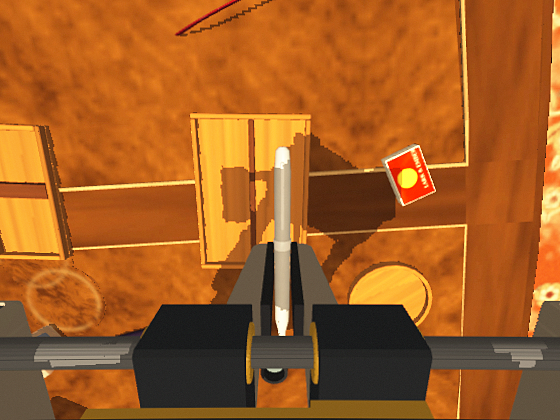

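The pen sits straight in the jaws at (282,220), with the pen tray behind it centred at (250,190), so I'll lower it into the right-hand channel.

play_rows([
  [-0.0002, -0.0005, 0.02, 0, 0, 0.0],
  [0, -0.0005, 0.025, 0, 0, 0.01],
  [0, -0.0005, 0.025, 0, 0, 0],
  [0, -0.0005, 0.025, 0, 0, 0],
  [0, -0.0005, 0.02, 0, 0, 0],
  [0, -0.0005, 0.014, 0, 0, 0],
  [0, 0, 0.007, 0, 0, 0],
  [0, 0, 0.003, 0, 0, 0],
])

```text
clock: 10.17
position: [0.5973, -0.2892, 0.0145]
tool_rot: [[0.997, -0.078, -0.001], [-0.078, -0.997, 0.001], [-0.001, -0.001, -1.0]]
ft_force: [-0.4, -0.4, -0.3]
grip_width: 0.01
grip_force: 15.0
```

play_rows([
  [0, 0, 0, 0, 0, 0],
  [0, 0, 0, 0, 0, 0],
  [0, 0, 0, 0, 0, 0],
  [0, 0, 0, 0, 0, 0],
  [0, 0, 0, 0, 0, 0],
  [0, 0, 0, 0, 0, 0],
  [0, 0, -0.01, 0, 0, 0],
  [0, 0, -0.02, 0, 0, 0],
], jaw=0.03)

```text
clock: 10.83
position: [0.5958, -0.2882, 0.0435]
tool_rot: [[0.997, -0.078, -0.005], [-0.078, -0.997, 0.003], [-0.005, -0.003, -1.0]]
ft_force: [0.5, 0.1, -0.5]
grip_width: 0.0301
grip_force: 0.0
```

play_rows([
  [0, 0, -0.02, 0, 0, 0],
  [0, 0, -0.02, 0, 0, 0],
  [0, 0, -0.02, 0, 0, 0],
  [0, 0, -0.02, 0, 0, 0],
  [0, 0, -0.02, 0, 0, 0],
  [0, 0, -0.02, 0, 0, 0],
  [0, 0, -0.02, 0, 0, 0],
  [0, 0, 0, 0, 0, 0],
], jaw=0.06)

```text
clock: 11.5
position: [0.6001, -0.2912, 0.1919]
tool_rot: [[0.997, -0.078, 0.008], [-0.078, -0.997, -0.006], [0.008, 0.005, -1.0]]
ft_force: [-0.0, 0.0, 1.1]
grip_width: 0.0601
grip_force: 0.0
```

play_rows([
  [-0.022, -0.0186, 0, 0, 0, 0],
  [-0.022, -0.0186, 0, 0, 0, 0],
  [-0.022, -0.0186, 0, 0, 0, 0],
  [-0.022, -0.0186, 0, 0, 0, 0],
  [-0.022, -0.0186, 0, 0, 0, 0],
  [-0.022, -0.0186, 0, 0, 0, 0],
  [-0.022, -0.0186, 0, 0, 0, 0],
  [-0.022, -0.0186, 0, 0, 0, 0],
])

```text
clock: 12.17
position: [0.4324, -0.1263, 0.1847]
tool_rot: [[0.997, -0.078, -0.001], [-0.078, -0.997, 0.001], [-0.001, -0.001, -1.0]]
ft_force: [-0.2, 0.2, 0.7]
grip_width: 0.0603
grip_force: 0.0
```

play_rows([
  [0, 0, 0, 0, 0, -0.116],
  [0, 0, 0, 0, 0, -0.116],
  [0, 0, 0, 0, 0, -0.116],
  [0, 0, 0, 0, 0, -0.116],
  [0, 0, 0, 0, 0, -0.116],
  [0, 0, 0, 0, 0, -0.116],
  [0, 0, 0, 0, 0, -0.116],
  [0, 0, 0, 0, 0, -0.116],
])

```text
clock: 12.83
position: [0.4335, -0.1272, 0.1849]
tool_rot: [[0.656, 0.755, -0.001], [0.755, -0.656, 0.0], [-0.0, -0.001, -1.0]]
ft_force: [0.0, -0.4, 0.6]
grip_width: 0.0602
grip_force: 0.0
```

play_rows([
  [0, 0, 0, 0, 0, -0.124],
  [0, 0, 0, 0, 0, -0.124],
  [0, 0, 0, 0, 0, -0.124],
  [0, 0, 0, 0, 0, -0.124],
  [0, 0, 0, 0, 0, -0.124],
  [0, 0, 0, 0, 0, -0.124],
  [0, 0, 0, 0, 0, -0.124],
  [0, 0, 0, 0, 0, -0.066],
])

```text
clock: 13.5
position: [0.4335, -0.1272, 0.1849]
tool_rot: [[-0.217, 0.976, -0.001], [0.976, 0.217, 0.0], [0.001, -0.001, -1.0]]
ft_force: [-0.8, 0.7, 0.4]
grip_width: 0.0599
grip_force: 0.0
```

```bash
python3 - <<'E'
from h import *
print(robot.observe()['position'])
P,im,d=cap('wrist','w3.png')
X=cloud(P,d)
blobs(X,.3,.75,-.32,.1,.004,.07,150)
for n in ['fountain_pen','ink_bottle','loupe','ball_pen']:
    for o in vision.pinpoint('wrist',n)[:1]: print(n,o,onz(P,*o['centre'],.005))
E
```

```text
[ 0.43348103 -0.12720487  0.1848628 ]
px [426.   4.] 304 rect [526.3  80.9] [10.1 46.8] longang 11.9 pca 6.3 mean [531.2  83.4   5.1] z90 5.9
px [302.  46.] 2906 rect [420.4  15.9] [46.6 47. ] longang 27.7 pca 93.9 mean [419.9  13.   48.2] z90 60.1
px [470. 123.] 8183 rect [614.7 -15.4] [ 76.  146.2] longang 174.6 pca 175.0 mean [615.8 -13.    8.2] z90 13.7
px [282. 181.] 1039 rect [ 433.7 -128.5] [ 11.6 137.5] longang 102.9 pca 102.6 mean [ 432.1 -119.6   10.2] z90 12.3
px [416. 287.] 1649 rect [ 620.6 -224.5] [ 44.  128.1] longang 175.7 pca 172.3 mean [ 630.1 -217.8    7.3] z90 13.5
px [327. 314.] 1218 rect [ 519.8 -278.5] [ 52.  101.5] longang 120.1 pca 105.8 mean [ 529.3 -280.9    7.8] z90 13.5
px [231. 294.] 317 rect [ 401.5 -269.4] [12.9 31.6] longang 85.2 pca 84.8 mean [ 400.6 -267.    25.2] z90 37.7
fountain_pen {'centre': [284.4, 187.7], 'confidence': 0.67} [ 0.43619608 -0.12693758  0.005     ]
ink_bottle {'centre': [301.7, 51.7], 'confidence': 0.86} [0.42199751 0.01655913 0.005     ]
loupe {'centre': [464.1, 125.3], 'confidence': 0.72} [ 0.61242299 -0.01597824  0.005     ]
```

View pics/w3.png

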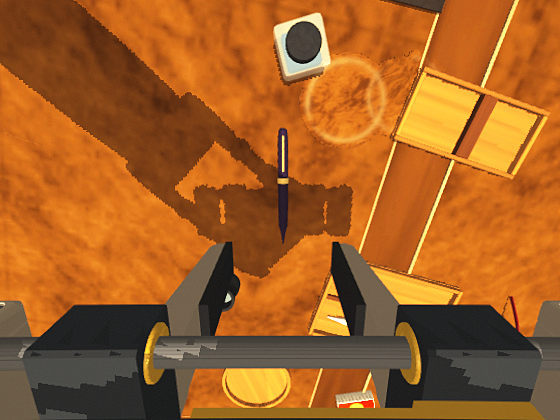

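The pen is aligned between the fingers at (283,185). The bay tray is at (470,123) with its larger bay on the near side, and the bottle is at (302,48).

play_rows([
  [-0.001, 0, 0.03, 0, 0, 0],
  [0, 0, 0.03, 0, 0, 0],
  [0, 0, 0.03, 0, 0, 0],
  [0, 0, 0.03, 0, 0, 0],
  [0, 0, 0.03, 0, 0, 0],
  [0, 0, 0.02, 0, 0, 0],
  [0, 0, 0.007, 0, 0, 0],
  [0, 0, 0.003, 0, 0, 0],
])

```text
clock: 14.42
position: [0.4331, -0.1278, 0.0043]
tool_rot: [[-0.211, 0.978, -0.002], [0.978, 0.211, 0.002], [0.002, -0.002, -1.0]]
ft_force: [0.0, 0.3, 1.6]
grip_width: 0.0603
grip_force: 0.0
```

play_rows([
  [0, 0, 0, 0, 0, 0],
  [0, 0, 0, 0, 0, 0],
  [0, 0, 0, 0, 0, 0],
  [0, 0, 0, 0, 0, 0],
  [0, 0, 0, 0, 0, 0],
  [0, 0, 0, 0, 0, 0],
  [0, 0, 0, 0, 0, 0],
  [0, 0, 0, 0, 0, 0],
], jaw=0)

```text
clock: 15.08
position: [0.4343, -0.1286, 0.0058]
tool_rot: [[-0.211, 0.977, 0.0], [0.977, 0.211, -0.0], [-0.0, 0.0, -1.0]]
ft_force: [0.7, 0.0, 1.4]
grip_width: 0.0122
grip_force: 15.0
```

play_rows([
  [0, 0, -0.01, 0, 0, 0],
  [0, 0, -0.02, 0, 0, 0],
  [0, 0, -0.02, 0, 0, 0],
  [0, 0, -0.02, 0, 0, 0],
  [0, 0, -0.02, 0, 0, 0],
  [0, 0, -0.02, 0, 0, 0],
  [0, 0, -0.02, 0, 0, 0],
  [0, 0, 0, 0, 0, 0],
])

```text
clock: 15.75
position: [0.4367, -0.1299, 0.1403]
tool_rot: [[-0.212, 0.977, 0.007], [0.977, 0.212, -0.004], [-0.006, 0.006, -1.0]]
ft_force: [0.8, 0.5, 0.7]
grip_width: 0.012
grip_force: 15.0
```

play_rows([
  [-0.017, 0.0175, 0, 0, 0, 0],
  [-0.017, 0.0175, 0, 0, 0, 0],
  [-0.017, 0.0175, 0, 0, 0, 0],
  [-0.017, 0.0175, 0, 0, 0, 0],
  [-0.017, 0.0175, 0, 0, 0, 0],
  [-0.017, 0.0175, 0, 0, 0, 0],
  [-0.017, 0.0175, 0, 0, 0, 0],
  [-0.017, 0.0175, 0, 0, 0, 0],
])

```text
clock: 16.42
position: [0.6001, -0.2321, 0.1343]
tool_rot: [[-0.211, 0.977, -0.002], [0.977, 0.211, 0.001], [0.001, -0.001, -1.0]]
ft_force: [-0.0, -0.3, -0.5]
grip_width: 0.012
grip_force: 15.0
```

play_rows([
  [0, 0, 0, 0, 0, 0.12],
  [0, 0, 0, 0, 0, 0.12],
  [0, 0, 0, 0, 0, 0.12],
  [0, 0, 0, 0, 0, 0.12],
  [0, 0, 0, 0, 0, 0.12],
  [0, 0, 0, 0, 0, 0.12],
  [0, 0, 0, 0, 0, 0.12],
  [0, 0, 0, 0, 0, 0.12],
])

```text
clock: 17.08
position: [0.5991, -0.2315, 0.1344]
tool_rot: [[0.684, 0.73, -0.002], [0.73, -0.684, 0.001], [-0.0, -0.002, -1.0]]
ft_force: [-0.3, 0.9, -0.1]
grip_width: 0.0124
grip_force: 15.0
```

play_rows([
  [0, 0, 0, 0, 0, 0.12],
  [0, 0, 0, 0, 0, 0.12],
  [0, 0, 0, 0, 0, 0.12],
  [0, 0, 0, 0, 0, 0.12],
  [0, 0, 0, 0, 0, 0.12],
  [0, 0, 0, 0, 0, 0.12],
  [0, 0, 0, 0, 0, 0.12],
  [0, 0, 0, 0, 0, 0.06],
])

```text
clock: 17.75
position: [0.5991, -0.2314, 0.1344]
tool_rot: [[0.997, -0.082, -0.001], [-0.082, -0.997, 0.001], [-0.002, -0.001, -1.0]]
ft_force: [0.1, -0.5, -0.7]
grip_width: 0.0121
grip_force: 15.0
```

```bash
python3 - <<'E'
from h import *
o=robot.observe();print(o['position'],o['tool_rot'][:,0])
P,im,d=cap('wrist','w4.png')
X=cloud(P,d)
blobs(X,.3,.75,-.6,.1,.004,.04,150)
E
```

```text
[ 0.59912377 -0.23144166  0.13441666] [ 0.99665434 -0.08171726 -0.0015561 ]
px [319. 182.] 13294 rect [ 598.  -260.4] [118.4 169.1] longang 175.5 pca 13.8 mean [ 611.6 -269.4    7.5] z90 13.6
px [ 62. 196.] 10116 rect [614.5 -15.8] [ 78.4 145.2] longang 174.5 pca 174.7 mean [618.1 -14.7   8.1] z90 13.6
px [482. 172.] 2491 rect [ 610.1 -424.8] [37.4 54.7] longang 22.5 pca 20.6 mean [ 611.7 -422.7   13.3] z90 15.0
px [456. 302.] 4165 rect [ 461.4 -414.3] [89.8 98.1] longang 30.0 pca 54.5 mean [ 463.7 -414.7    6.2] z90 11.1
px [ 95. 375.] 312 rect [424.6  -7.9] [ 6. 30.] longang 23.4 pca 27.6 mean [421.4  -9.7  32.4] z90 38.9
```

View pics/w4.png

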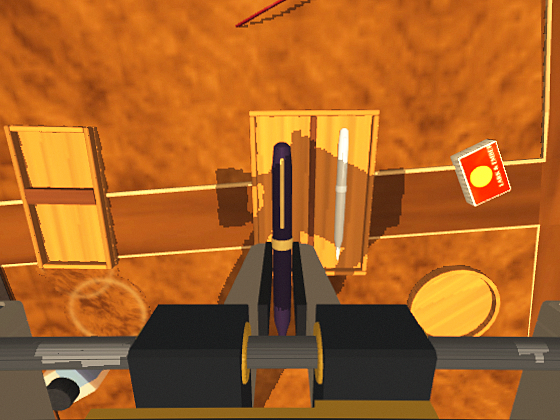

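The ball pen lies in the right channel at (341,195), and the fountain pen is held straight over the left one.

play_rows([
  [0, 0, 0.02, 0, 0, 0],
  [0, 0, 0.022, 0, 0, 0],
  [0, 0, 0.022, 0, 0, 0],
  [0, 0, 0.022, 0, 0, 0],
  [0, 0, 0.016, 0, 0, 0],
  [0, 0, 0.01, 0, 0, 0],
  [0, 0, 0.005, 0, 0, 0],
  [0, 0, 0, 0, 0, 0],
])

```text
clock: 18.47
position: [0.5989, -0.2313, 0.0172]
tool_rot: [[0.997, -0.076, -0.002], [-0.076, -0.997, 0.001], [-0.002, -0.001, -1.0]]
ft_force: [0.3, 0.3, -0.6]
grip_width: 0.0121
grip_force: 15.0
```

play_rows([
  [0, 0, 0, 0, 0, 0],
  [0, 0, 0, 0, 0, 0],
  [0, 0, 0, 0, 0, 0],
  [0, 0, 0, 0, 0, 0],
  [0, 0, 0, 0, 0, 0],
  [0, 0, 0, 0, 0, 0],
  [0, 0, -0.01, 0, 0, 0],
  [0, 0, -0.02, 0, 0, 0],
], jaw=0.03)

```text
clock: 19.13
position: [0.5977, -0.2306, 0.0466]
tool_rot: [[0.997, -0.076, -0.005], [-0.076, -0.997, 0.003], [-0.005, -0.003, -1.0]]
ft_force: [-0.4, -0.0, -0.7]
grip_width: 0.0297
grip_force: 0.0
```

play_rows([
  [0, 0, -0.025, 0, 0, 0],
  [0, 0, -0.025, 0, 0, 0],
  [0, 0, -0.025, 0, 0, 0],
  [0, 0, -0.025, 0, 0, 0],
  [0, 0, -0.02, 0, 0, 0],
  [0, 0, -0.01, 0, 0, 0],
  [0, 0, 0, 0, 0, 0],
  [0, 0, 0, 0, 0, 0],
], jaw=0.06)

```text
clock: 19.8
position: [0.5997, -0.2318, 0.1786]
tool_rot: [[0.997, -0.076, 0.0], [-0.076, -0.997, -0.0], [0.0, 0.0, -1.0]]
ft_force: [-0.4, -0.1, -0.8]
grip_width: 0.0599
grip_force: 0.0
```

play_rows([
  [-0.026, 0.0068, 0, 0, 0, 0],
  [-0.026, 0.0068, 0, 0, 0, 0],
  [-0.026, 0.0068, 0, 0, 0, 0],
  [-0.026, 0.0068, 0, 0, 0, 0],
  [-0.026, 0.0068, 0, 0, 0, 0],
  [-0.026, 0.0068, 0, 0, 0, 0],
  [-0.026, 0.0068, 0, 0, 0, 0],
  [-0.026, 0.0068, 0, 0, 0, 0],
], jaw=0.075)

```text
clock: 20.47
position: [0.386, -0.2691, 0.1763]
tool_rot: [[0.997, -0.076, -0.003], [-0.076, -0.997, 0.003], [-0.003, -0.003, -1.0]]
ft_force: [-0.2, -0.9, -0.3]
grip_width: 0.0749
grip_force: 0.0
```

```bash
python3 - <<'E'
from h import *
o=robot.observe();print(o['position'],o['tool_rot'][:,0])
P,im,d=cap('wrist','w5.png')
X=cloud(P,d)
blobs(X,.3,.75,-.35,-.2,.005,.045,100)
blobs(X,.3,.5,-.35,-.2,.03,.045,100)
cap('top','t5.png')
E
```

```text
[ 0.38602121 -0.26911862  0.17631881] [ 0.99711443 -0.07585836 -0.00288655]
px [260.  43.] 2025 rect [ 542.3 -257. ] [ 57.1 118. ] longang 85.5 pca 84.7 mean [ 533.9 -258.2   11.1] z90 14.0
px [227.  21.] 499 rect [ 550.2 -228.2] [17.6 46.8] longang 2.0 pca 176.3 mean [ 554.2 -228.9   12.7] z90 16.1
px [287.  20.] 393 rect [ 549.  -285.9] [15.7 42.3] longang 5.2 pca 178.8 mean [ 551.1 -285.5   11.1] z90 14.1
px [282. 188.] 968 rect [ 391.5 -269.2] [33.4 33.5] longang 139.9 pca 177.3 mean [ 391.7 -269.4   26.8] z90 37.9
px [282. 192.] 356 rect [ 390.3 -269.1] [31.1 31.7] longang 176.0 pca 176.9 mean [ 389.5 -269.3   36.9] z90 38.4
```

View pics/w5.png

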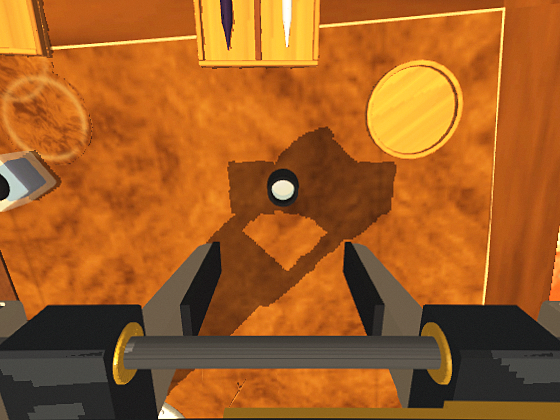

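Both pens are in their channels at (228,20) and (288,20), and the loupe is between the fingers at (283,188).

play_rows([
  [0.003, 0, 0.025, 0, 0, 0],
  [0, 0, 0.025, 0, 0, 0],
  [0, 0, 0.025, 0, 0, 0],
  [0, 0, 0.025, 0, 0, 0],
  [0, 0, 0.025, 0, 0, 0],
  [0, 0, 0.02, 0, 0, 0],
  [0, 0, 0.012, 0, 0, 0],
  [0, 0, 0.005, 0, 0, 0],
])

```text
clock: 21.23
position: [0.3896, -0.2679, 0.013]
tool_rot: [[0.997, -0.076, -0.004], [-0.076, -0.997, 0.005], [-0.005, -0.005, -1.0]]
ft_force: [0.3, 0.8, -0.3]
grip_width: 0.075
grip_force: 0.0
```

play_rows([
  [0, 0, 0, 0, 0, 0],
  [0, 0, 0, 0, 0, 0],
  [0, 0, 0, 0, 0, 0],
  [0, 0, 0, 0, 0, 0],
  [0, 0, 0, 0, 0, 0],
  [0, 0, 0, 0, 0, 0],
  [0, 0, 0, 0, 0, 0],
  [0, 0, 0, 0, 0, 0],
], jaw=0)

```text
clock: 21.9
position: [0.3914, -0.2707, 0.0171]
tool_rot: [[0.997, -0.076, 0.001], [-0.076, -0.997, -0.001], [0.001, 0.001, -1.0]]
ft_force: [-0.2, 0.9, 3.1]
grip_width: 0.0333
grip_force: 15.1
```

play_rows([
  [0, 0, -0.01, 0, 0, 0],
  [0, 0, -0.02, 0, 0, 0],
  [0, 0, -0.02, 0, 0, 0],
  [0, 0, -0.02, 0, 0, 0],
  [0, 0, -0.02, 0, 0, 0],
  [0, 0, -0.01, 0, 0, 0],
  [0, 0, 0, 0, 0, 0],
  [0, 0, 0, 0, 0, 0],
])

```text
clock: 22.57
position: [0.3912, -0.2705, 0.1167]
tool_rot: [[0.997, -0.076, 0.0], [-0.076, -0.997, -0.001], [0.0, 0.001, -1.0]]
ft_force: [-0.1, 0.5, -0.7]
grip_width: 0.0332
grip_force: 15.0
```

play_rows([
  [0.0153, -0.0169, 0, 0, 0, 0],
  [0.0153, -0.0169, 0, 0, 0, 0],
  [0.0153, -0.0169, 0, 0, 0, 0],
  [0.0153, -0.0169, 0, 0, 0, 0],
  [0.0153, -0.0169, 0, 0, 0, 0],
  [0.0153, -0.0169, 0, 0, 0, 0],
  [0.0153, -0.0169, 0, 0, 0, 0],
  [0.0153, -0.0169, 0, 0, 0, 0],
])

```text
clock: 23.23
position: [0.523, -0.1434, 0.1144]
tool_rot: [[0.997, -0.076, -0.003], [-0.076, -0.997, 0.002], [-0.003, -0.001, -1.0]]
ft_force: [-0.3, -0.9, -0.7]
grip_width: 0.0329
grip_force: 15.0
```

play_rows([
  [0.0153, -0.0169, 0, 0, 0, 0],
  [0.0153, -0.0169, 0, 0, 0, 0],
  [0.0153, -0.0169, 0, 0, 0, 0],
  [0.0153, -0.0169, 0, 0, 0, 0],
  [0.0153, -0.0169, 0, 0, 0, 0],
  [0.0153, -0.0169, 0, 0, 0, 0],
  [0.0153, -0.0169, 0, 0, 0, 0],
  [0.0153, -0.0169, 0, 0, 0, 0],
])

```text
clock: 23.9
position: [0.6552, -0.0183, 0.1139]
tool_rot: [[0.997, -0.076, -0.004], [-0.076, -0.997, 0.001], [-0.004, -0.001, -1.0]]
ft_force: [0.2, -0.2, 0.6]
grip_width: 0.0331
grip_force: 15.0
```

play_rows([
  [0, 0, 0.01, 0, 0, 0],
  [0, 0, 0.02, 0, 0, 0],
  [0, 0, 0.02, 0, 0, 0],
  [0, 0, 0.02, 0, 0, 0],
  [0, 0, 0, 0, 0, 0],
  [0, 0, 0, 0, 0, 0],
  [0, 0, 0, 0, 0, 0],
  [0, 0, 0, 0, 0, 0],
])

```text
clock: 24.57
position: [0.6568, -0.0199, 0.048]
tool_rot: [[0.997, -0.076, 0.002], [-0.076, -0.997, -0.001], [0.002, 0.0, -1.0]]
ft_force: [0.7, 0.4, -0.8]
grip_width: 0.033
grip_force: 15.0
```

play_rows([
  [-0.001, 0, 0.008, 0, 0, 0],
  [0, 0, 0.008, 0, 0, 0],
  [0, 0, 0.005, 0, 0, 0],
  [0, 0, 0.003, 0, 0, 0],
  [0, 0, 0, 0, 0, 0],
  [0, 0, 0, 0, 0, 0],
  [0, 0, 0, 0, 0, 0],
  [0, 0, 0, 0, 0, 0],
])

```text
clock: 25.23
position: [0.6548, -0.0193, 0.0224]
tool_rot: [[0.997, -0.076, -0.0], [-0.076, -0.997, 0.0], [-0.0, -0.0, -1.0]]
ft_force: [-0.1, 0.8, -0.7]
grip_width: 0.033
grip_force: 15.0
```

play_rows([
  [0, 0, 0, 0, 0, 0],
  [0, 0, 0, 0, 0, 0],
  [0, 0, 0, 0, 0, 0],
  [0, 0, 0, 0, 0, 0],
  [0, 0, 0, 0, 0, 0],
  [0, 0, 0, 0, 0, 0],
  [0, 0, 0, 0, 0, 0],
  [0, 0, 0, 0, 0, 0],
], jaw=0.06)

```text
clock: 25.9
position: [0.6548, -0.0194, 0.0226]
tool_rot: [[0.997, -0.076, -0.0], [-0.076, -0.997, -0.0], [-0.0, 0.0, -1.0]]
ft_force: [0.1, 0.1, -0.4]
grip_width: 0.0598
grip_force: 0.0
```

play_rows([
  [0, 0, -0.01, 0, 0, 0],
  [0, 0, -0.02, 0, 0, 0],
  [0, 0, -0.025, 0, 0, 0],
  [0, 0, -0.025, 0, 0, 0],
  [0, 0, -0.025, 0, 0, 0],
  [0, 0, -0.025, 0, 0, 0],
  [0, 0, -0.02, 0, 0, 0],
  [0, 0, -0.01, 0, 0, 0],
])

```text
clock: 26.57
position: [0.6565, -0.0197, 0.1872]
tool_rot: [[0.997, -0.076, 0.006], [-0.076, -0.997, -0.001], [0.006, 0.001, -1.0]]
ft_force: [-0.7, -0.6, 1.4]
grip_width: 0.0602
grip_force: 0.0
```

play_rows([
  [-0.0042, -0.0226, 0, 0, 0, 0],
  [-0.0042, -0.0226, 0, 0, 0, 0],
  [-0.0042, -0.0226, 0, 0, 0, 0],
  [-0.0042, -0.0226, 0, 0, 0, 0],
  [-0.0042, -0.0226, 0, 0, 0, 0],
  [-0.0042, -0.0226, 0, 0, 0, 0],
  [-0.0042, -0.0226, 0, 0, 0, 0],
  [-0.0042, -0.0226, 0, 0, 0, 0],
])

```text
clock: 27.23
position: [0.6345, 0.1645, 0.1823]
tool_rot: [[0.997, -0.076, -0.001], [-0.076, -0.997, -0.0], [-0.001, 0.0, -1.0]]
ft_force: [0.8, 0.1, 0.0]
grip_width: 0.0598
grip_force: 0.0
```

play_rows([
  [0, 0, 0, 0, 0, -0.11],
  [0, 0, 0, 0, 0, -0.11],
  [0, 0, 0, 0, 0, -0.11],
  [0, 0, 0, 0, 0, -0.11],
  [0, 0, 0, 0, 0, -0.11],
  [0, 0, 0, 0, 0, -0.11],
  [0, 0, 0, 0, 0, -0.11],
  [0, 0, 0, 0, 0, -0.11],
])

```text
clock: 27.9
position: [0.6347, 0.1634, 0.1822]
tool_rot: [[0.69, 0.724, -0.001], [0.724, -0.69, -0.0], [-0.001, -0.001, -1.0]]
ft_force: [-0.5, 0.1, 0.4]
grip_width: 0.06
grip_force: 0.0
```

```bash
python3 - <<'E'
from h import *
o=robot.observe();print(o['position'],o['tool_rot'][:,0])
P,im,d=cap('wrist','w6.png')
X=cloud(P,d)
blobs(X,.58,.7,.1,.23,.005,.03,100)
P,im,d=cap('top','t6.png')
X=cloud(P,d)
blobs(X,.63,.68,-.05,.02,.025,.06,20)
E
```

```text
[0.63473328 0.16342246 0.18219772] [ 6.90085532e-01  7.23727466e-01 -7.16500376e-04]
px [282. 188.] 747 rect [634.4 162.6] [21.7 46.2] longang 46.6 pca 46.3 mean [635.8 164.1  12.1] z90 13.5
px [289. 158.] 114 rect [654.8 -19.2] [30.3 30.8] longang 85.6 pca 179.7 mean [655.5 -19.5  36.4] z90 44.9
```

play_rows([
  [-0.001, 0, 0.03, 0, 0, 0],
  [0, 0, 0.03, 0, 0, 0],
  [0, 0, 0.03, 0, 0, 0],
  [0, 0, 0.03, 0, 0, 0],
  [0, 0, 0.027, 0, 0, 0],
  [0, 0, 0.018, 0, 0, 0],
  [0, 0, 0.008, 0, 0, 0],
  [0, 0, 0.004, 0, 0, 0],
])

```text
clock: 28.67
position: [0.6332, 0.1626, 0.0039]
tool_rot: [[0.695, 0.719, -0.003], [0.719, -0.695, -0.0], [-0.002, -0.002, -1.0]]
ft_force: [-0.1, -0.4, 0.1]
grip_width: 0.0603
grip_force: 0.0
```

play_rows([
  [0, 0, 0, 0, 0, 0],
  [0, 0, 0, 0, 0, 0],
  [0, 0, 0, 0, 0, 0],
  [0, 0, 0, 0, 0, 0],
  [0, 0, 0, 0, 0, 0],
  [0, 0, 0, 0, 0, 0],
  [0, 0, 0, 0, 0, 0],
  [0, 0, 0, 0, 0, 0],
], jaw=0)

```text
clock: 29.33
position: [0.6349, 0.1628, 0.0064]
tool_rot: [[0.694, 0.72, 0.001], [0.72, -0.694, 0.0], [0.001, 0.001, -1.0]]
ft_force: [0.3, -0.6, 3.6]
grip_width: 0.022
grip_force: 15.0
```

play_rows([
  [0, 0, -0.01, 0, 0, 0],
  [0, 0, -0.02, 0, 0, 0],
  [0, 0, -0.025, 0, 0, 0],
  [0, 0, -0.025, 0, 0, 0],
  [0, 0, -0.02, 0, 0, 0],
  [0, 0, -0.01, 0, 0, 0],
  [0, 0, 0, 0, 0, 0],
  [0, 0, 0, 0, 0, 0],
])

```text
clock: 30.0
position: [0.6343, 0.1627, 0.1154]
tool_rot: [[0.694, 0.72, 0.0], [0.72, -0.694, -0.0], [0.0, 0.0, -1.0]]
ft_force: [0.2, 0.3, -1.3]
grip_width: 0.0218
grip_force: 15.0
```

play_rows([
  [-0.0335, 0.0172, 0, 0, 0, 0],
  [-0.0335, 0.0172, 0, 0, 0, 0],
  [-0.0335, 0.0172, 0, 0, 0, 0],
  [-0.0335, 0.0172, 0, 0, 0, 0],
  [-0.0335, 0.0172, 0, 0, 0, 0],
  [-0.0335, 0.0172, 0, 0, 0, 0],
  [-0.0335, 0.0172, 0, 0, 0, 0],
  [-0.0335, 0.0172, 0, 0, 0, 0],
])

```text
clock: 30.67
position: [0.5452, -0.1266, 0.1133]
tool_rot: [[0.694, 0.72, -0.004], [0.72, -0.694, 0.002], [-0.001, -0.004, -1.0]]
ft_force: [0.3, 0.1, -1.3]
grip_width: 0.0219
grip_force: 15.0
```

play_rows([
  [-0.0335, 0.0172, 0, 0, 0, 0],
  [-0.0335, 0.0172, 0, 0, 0, 0],
  [-0.0335, 0.0172, 0, 0, 0, 0],
  [-0.0335, 0.0172, 0, 0, 0, 0],
  [-0.0335, 0.0172, 0, 0, 0, 0],
  [-0.0335, 0.0172, 0, 0, 0, 0],
  [-0.0335, 0.0172, 0, 0, 0, 0],
  [-0.0335, 0.0172, 0, 0, 0, 0],
])

```text
clock: 31.33
position: [0.4588, -0.4146, 0.1131]
tool_rot: [[0.694, 0.72, -0.002], [0.72, -0.694, 0.003], [0.001, -0.004, -1.0]]
ft_force: [1.7, -0.3, -1.1]
grip_width: 0.0218
grip_force: 15.0
```

play_rows([
  [0, 0, 0.01, 0, 0, 0],
  [0, 0, 0.02, 0, 0, 0],
  [0, 0, 0.02, 0, 0, 0],
  [0, 0, 0.02, 0, 0, 0],
  [0, 0, 0, 0, 0, 0],
  [0, 0, 0, 0, 0, 0],
  [0, 0, 0, 0, 0, 0],
  [0, 0, 0, 0, 0, 0],
])

```text
clock: 32.0
position: [0.4613, -0.4147, 0.0469]
tool_rot: [[0.694, 0.72, 0.001], [0.72, -0.694, -0.002], [-0.0, 0.002, -1.0]]
ft_force: [0.2, -0.2, -0.4]
grip_width: 0.0219
grip_force: 15.0
```

play_rows([
  [0, 0, 0.01, 0, 0, 0],
  [0, 0, 0.01, 0, 0, 0],
  [0, 0, 0.008, 0, 0, 0],
  [0, 0, 0.004, 0, 0, 0],
  [0, 0, 0.002, 0, 0, 0],
  [0, 0, 0, 0, 0, 0],
  [0, 0, 0, 0, 0, 0],
  [0, 0, 0, 0, 0, 0],
])

```text
clock: 32.67
position: [0.4606, -0.4142, 0.0114]
tool_rot: [[0.694, 0.72, -0.0], [0.72, -0.694, 0.0], [-0.0, -0.0, -1.0]]
ft_force: [0.0, -0.1, -0.5]
grip_width: 0.0223
grip_force: 15.0
```

play_rows([
  [0, 0, 0, 0, 0, 0],
  [0, 0, 0, 0, 0, 0],
  [0, 0, 0, 0, 0, 0],
  [0, 0, 0, 0, 0, 0],
  [0, 0, 0, 0, 0, 0],
  [0, 0, 0, 0, 0, 0],
  [0, 0, 0, 0, 0, 0],
  [0, 0, 0, 0, 0, 0],
], jaw=0.033)

```text
clock: 33.33
position: [0.4606, -0.4142, 0.0116]
tool_rot: [[0.694, 0.72, 0.0], [0.72, -0.694, -0.0], [-0.0, 0.0, -1.0]]
ft_force: [0.2, 0.0, -1.0]
grip_width: 0.0327
grip_force: 0.0
```

play_rows([
  [0, 0, -0.01, 0, 0, 0],
  [0, 0, -0.02, 0, 0, 0],
  [0, 0, -0.025, 0, 0, 0],
  [0, 0, -0.025, 0, 0, 0],
  [0, 0, -0.025, 0, 0, 0],
  [0, 0, -0.025, 0, 0, 0],
  [0, 0, -0.025, 0, 0, 0],
  [0, 0, -0.015, 0, 0, 0],
])

```text
clock: 34.0
position: [0.4614, -0.4152, 0.186]
tool_rot: [[0.694, 0.72, 0.003], [0.72, -0.694, -0.004], [-0.001, 0.005, -1.0]]
ft_force: [0.9, 0.7, -0.1]
grip_width: 0.0333
grip_force: 0.0
```

play_rows([
  [0.0176, -0.0205, 0, 0, 0, 0],
  [0.0176, -0.0205, 0, 0, 0, 0],
  [0.0176, -0.0205, 0, 0, 0, 0],
  [0.0176, -0.0205, 0, 0, 0, 0],
  [0.0176, -0.0205, 0, 0, 0, 0],
  [0.0176, -0.0205, 0, 0, 0, 0],
  [0.0176, -0.0205, 0, 0, 0, 0],
  [0.0176, -0.0205, 0, 0, 0, 0],
], jaw=0.065)

```text
clock: 34.67
position: [0.44, -0.1978, 0.1824]
tool_rot: [[0.694, 0.72, 0.001], [0.72, -0.694, -0.001], [0.0, 0.001, -1.0]]
ft_force: [0.5, 0.2, 0.8]
grip_width: 0.065
grip_force: 0.0
```

play_rows([
  [0.0176, -0.0205, 0, 0, 0, 0],
  [0.0176, -0.0205, 0, 0, 0, 0],
  [0.0176, -0.0205, 0, 0, 0, 0],
  [0.0176, -0.0205, 0, 0, 0, 0],
  [0.0176, -0.0205, 0, 0, 0, 0],
  [0.0176, -0.0205, 0, 0, 0, 0],
  [0.0176, -0.0205, 0, 0, 0, 0],
  [0.0176, -0.0205, 0, 0, 0, 0],
])

```text
clock: 35.33
position: [0.4197, 0.0174, 0.1825]
tool_rot: [[0.694, 0.72, 0.001], [0.72, -0.694, -0.0], [0.001, 0.001, -1.0]]
ft_force: [0.9, -0.4, 0.4]
grip_width: 0.065
grip_force: 0.0
```

play_rows([
  [0, 0, 0, 0, 0, 0.08],
  [0, 0, 0, 0, 0, 0.08],
  [0, 0, 0, 0, 0, 0.08],
  [0, 0, 0, 0, 0, 0.08],
  [0, 0, 0, 0, 0, 0],
  [0, 0, 0, 0, 0, 0],
  [0, 0, 0, 0, 0, 0],
  [0, 0, 0, 0, 0, 0],
])

```text
clock: 36.0
position: [0.4199, 0.0161, 0.1818]
tool_rot: [[0.885, 0.466, 0.0], [0.466, -0.885, -0.0], [0.0, 0.0, -1.0]]
ft_force: [0.4, -0.4, 0.6]
grip_width: 0.0651
grip_force: 0.0
```

```bash
python3 - <<'E'
from h import *
o=robot.observe();print(o['position'],o['tool_rot'][:,0])
P,im,d=cap('wrist','w7.png')
X=cloud(P,d)
blobs(X,.35,.5,-.05,.08,.008,.075,100)
blobs(X,.35,.5,-.05,.08,.052,.075,100)
P,im,d=cap('top','t7.png');X=cloud(P,d)
blobs(X,.42,.51,-.45,-.36,.013,.03,20)
E
```

```text
[0.41988598 0.01614498 0.18181854] [8.84671507e-01 4.66214840e-01 2.19277855e-04]
px [282. 193.] 2050 rect [420.   15.7] [46.  46.2] longang 27.7 pca 17.9 mean [424.7  18.2  47.2] z90 60.2
px [283. 200.] 796 rect [420.2  15.8] [30.9 31.2] longang 26.8 pca 22.4 mean [421.   16.2  59.4] z90 60.7
px [429. 229.] 122 rect [ 461.3 -413.8] [22.5 45.3] longang 42.6 pca 41.2 mean [ 461.6 -412.6   18.3] z90 21.8
```

View pics/w7.png

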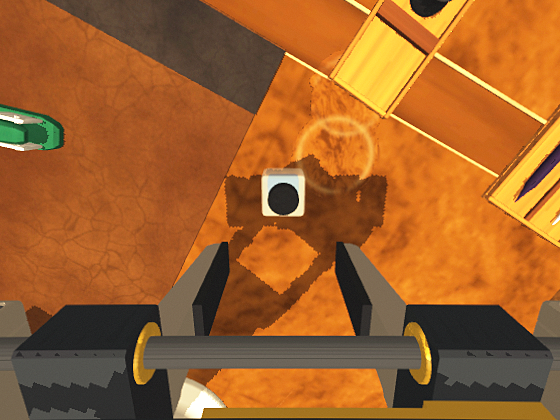

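The bottle is centred and square between the fingers at (283,193), and the loupe is standing in its bay. I'll grip the bottle by its body.

play_rows([
  [0, 0, 0.02, 0, 0, 0],
  [0, 0, 0.025, 0, 0, 0],
  [0, 0, 0.025, 0, 0, 0],
  [0, 0, 0.025, 0, 0, 0],
  [0, 0, 0.025, 0, 0, 0],
  [0, 0, 0.02, 0, 0, 0],
  [0, 0, 0.013, 0, 0, 0],
  [0, 0, 0.006, 0, 0, 0],
])

```text
clock: 36.77
position: [0.4182, 0.0166, 0.0206]
tool_rot: [[0.885, 0.465, -0.004], [0.465, -0.885, 0.001], [-0.003, -0.003, -1.0]]
ft_force: [-0.1, -0.5, -0.1]
grip_width: 0.0649
grip_force: 0.0
```

play_rows([
  [0, 0, 0, 0, 0, 0],
  [0, 0, 0, 0, 0, 0],
  [0, 0, 0, 0, 0, 0],
  [0, 0, 0, 0, 0, 0],
  [0, 0, 0, 0, 0, 0],
  [0, 0, 0, 0, 0, 0],
  [0, 0, 0, 0, 0, 0],
  [0, 0, 0, 0, 0, 0],
], jaw=0.036, force=20)

```text
clock: 37.43
position: [0.421, 0.0159, 0.0237]
tool_rot: [[0.885, 0.465, 0.002], [0.465, -0.885, -0.001], [0.002, 0.002, -1.0]]
ft_force: [0.6, -0.5, 7.1]
grip_width: 0.0461
grip_force: 20.0
```

play_rows([
  [0, 0, -0.005, 0, 0, 0],
  [0, 0, -0.01, 0, 0, 0],
  [0, 0, -0.015, 0, 0, 0],
  [0, 0, -0.015, 0, 0, 0],
  [0, 0, -0.01, 0, 0, 0],
  [0, 0, -0.005, 0, 0, 0],
  [0, 0, 0, 0, 0, 0],
  [0, 0, 0, 0, 0, 0],
])

```text
clock: 38.1
position: [0.4196, 0.0163, 0.0824]
tool_rot: [[0.885, 0.465, -0.0], [0.465, -0.885, -0.0], [-0.0, -0.0, -1.0]]
ft_force: [-0.2, 0.5, -1.6]
grip_width: 0.0459
grip_force: 20.0
```

play_rows([
  [0.008, 0.006, 0, 0, 0, 0],
  [0.016, 0.0125, 0, 0, 0, 0],
  [0.021, 0.0162, 0, 0, 0, 0],
  [0.023, 0.018, 0, 0, 0, 0],
  [0.022, 0.017, 0, 0, 0, 0],
  [0.02, 0.0155, 0, 0, 0, 0],
  [0.013, 0.01, 0, 0, 0, 0],
  [0.0056, 0.004, 0, 0, 0, 0],
])

```text
clock: 38.77
position: [0.581, -0.0122, 0.0813]
tool_rot: [[0.885, 0.465, -0.001], [0.465, -0.885, 0.0], [-0.001, -0.001, -1.0]]
ft_force: [-0.1, 0.4, -1.8]
grip_width: 0.0461
grip_force: 20.0
```

play_rows([
  [0, 0, 0, 0, 0, 0.05],
  [0, 0, 0, 0, 0, 0.08],
  [0, 0, 0, 0, 0, 0.09],
  [0, 0, 0, 0, 0, 0.09],
  [0, 0, 0, 0, 0, 0.09],
  [0, 0, 0, 0, 0, 0.08],
  [0, 0, 0, 0, 0, 0.06],
  [0, 0, 0, 0, 0, 0.038],
])

```text
clock: 39.43
position: [0.5783, -0.0114, 0.0814]
tool_rot: [[0.995, -0.097, -0.003], [-0.097, -0.995, 0.001], [-0.003, -0.0, -1.0]]
ft_force: [0.4, -0.3, -0.2]
grip_width: 0.0458
grip_force: 20.0
```

```bash
python3 - <<'E'
from h import *
o=robot.observe();print(o['position'],o['tool_rot'][:,0],o['ft_force'])
P,im,d=cap('wrist','w8.png')
X=cloud(P,d)
blobs(X,.3,.75,-.09,.1,.004,.03,200)
E
```

```text
[ 0.57831834 -0.01138703  0.08139174] [ 0.99529814 -0.09681911 -0.00276971] [ 0.399008  -0.286339  -0.1987163]
px [283. 149.] 10286 rect [621.6 -16. ] [ 76.1 131.7] longang 174.4 pca 175.6 mean [632.5 -17.2   8.7] z90 13.9
px [282. 124.] 748 rect [653.5 -18.7] [24.9 25.4] longang 136.0 pca 172.3 mean [653.9 -18.7  28.5] z90 29.8
px [175. 279.] 922 rect [525.  90.] [20.  48.6] longang 180.0 pca 177.1 mean [526.7  90.4   5. ] z90 5.7
```

View pics/w8.png

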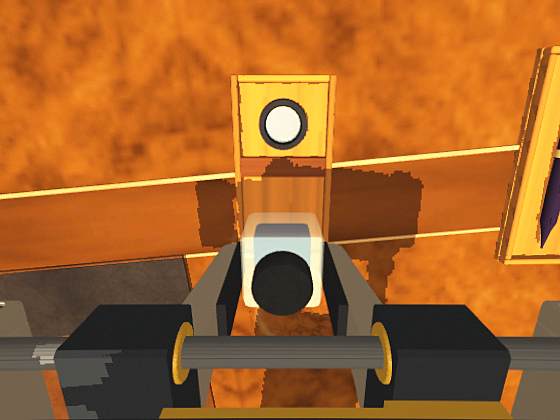

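The bottle is held upright and square at (283,265), over the larger bay, with the loupe at (283,124) in the smaller one. I'll lower it now.

play_rows([
  [0.0005, 0, 0.005, 0, 0, 0],
  [0, 0, 0.01, 0, 0, 0],
  [0, 0, 0.012, 0, 0, 0],
  [0, 0, 0.011, 0, 0, 0],
  [0, 0, 0.007, 0, 0, 0],
  [0, 0, 0.004, 0, 0, 0],
  [0, 0, 0.002, 0, 0, 0],
  [0, 0, 0, 0, 0, 0],
])

```text
clock: 40.15
position: [0.5801, -0.0118, 0.031]
tool_rot: [[0.996, -0.094, -0.001], [-0.094, -0.996, 0.0], [-0.001, -0.0, -1.0]]
ft_force: [0.5, -0.9, -1.3]
grip_width: 0.0458
grip_force: 20.0
```

play_rows([
  [0, 0, 0, 0, 0, 0],
  [0, 0, 0, 0, 0, 0],
  [0, 0, 0, 0, 0, 0],
  [0, 0, 0, 0, 0, 0],
  [0, 0, 0, 0, 0, 0],
  [0, 0, 0, 0, 0, 0],
  [0, 0, 0, 0, 0, 0],
  [0, 0, 0, 0, 0, 0],
])

```text
clock: 40.82
position: [0.5803, -0.0118, 0.0316]
tool_rot: [[0.996, -0.094, 0.0], [-0.094, -0.996, 0.0], [0.0, -0.0, -1.0]]
ft_force: [0.0, -0.5, -1.6]
grip_width: 0.0459
grip_force: 20.0
```

Weight still on the gripper (-1.6 N), so I'll go down about 2.5 mm more and then release.

play_rows([
  [0, 0, 0.001, 0, 0, 0],
  [0, 0, 0.001, 0, 0, 0],
  [0, 0, 0.0005, 0, 0, 0],
  [0, 0, 0, 0, 0, 0],
  [0, 0, 0, 0, 0, 0],
  [0, 0, 0, 0, 0, 0],
  [0, 0, 0, 0, 0, 0],
  [0, 0, 0, 0, 0, 0],
])

```text
clock: 41.48
position: [0.5804, -0.0118, 0.0292]
tool_rot: [[0.996, -0.094, 0.0], [-0.094, -0.996, -0.0], [0.0, 0.0, -1.0]]
ft_force: [-0.2, 0.3, -1.4]
grip_width: 0.0457
grip_force: 20.0
```

play_rows([
  [0, 0, 0, 0, 0, 0],
  [0, 0, 0, 0, 0, 0],
  [0, 0, 0, 0, 0, 0],
  [0, 0, 0, 0, 0, 0],
  [0, 0, 0, 0, 0, 0],
  [0, 0, 0, 0, 0, 0],
  [0, 0, 0, 0, 0, 0],
  [0, 0, 0, 0, 0, 0],
], jaw=0.068)

```text
clock: 42.15
position: [0.5803, -0.0118, 0.0291]
tool_rot: [[0.996, -0.094, -0.0], [-0.094, -0.996, -0.0], [-0.0, 0.0, -1.0]]
ft_force: [-0.2, -0.7, -0.7]
grip_width: 0.0682
grip_force: 0.0
```

play_rows([
  [0, 0, -0.01, 0, 0, 0],
  [0, 0, -0.02, 0, 0, 0],
  [0, 0, -0.025, 0, 0, 0],
  [0, 0, -0.025, 0, 0, 0],
  [0, 0, -0.025, 0, 0, 0],
  [0, 0, -0.025, 0, 0, 0],
  [0, 0, -0.025, 0, 0, 0],
  [0, 0, -0.02, 0, 0, 0],
])

```text
clock: 42.82
position: [0.5809, -0.0119, 0.2073]
tool_rot: [[0.996, -0.094, 0.003], [-0.094, -0.996, -0.001], [0.003, 0.0, -1.0]]
ft_force: [0.7, -0.3, -0.8]
grip_width: 0.068
grip_force: 0.0
```

play_rows([
  [-0.02, 0, 0, 0, 0, 0],
  [-0.03, 0, 0, 0, 0, 0],
  [-0.03, 0, 0, 0, 0, 0],
  [-0.03, 0, 0, 0, 0, 0],
  [-0.02, 0, 0, 0, 0, 0],
  [-0.01, 0, 0, 0, 0, 0],
  [0, 0, 0, 0, 0, 0],
  [0, 0, 0, 0, 0, 0],
])

```text
clock: 43.48
position: [0.4413, 0.0013, 0.205]
tool_rot: [[0.996, -0.094, 0.002], [-0.094, -0.996, -0.0], [0.002, 0.0, -1.0]]
ft_force: [-0.2, -0.5, -0.1]
grip_width: 0.0679
grip_force: 0.0
```

```bash
python3 - <<'E'
from h import *
P,im,d=cap('wrist','w9.png');X=cloud(P,d)
blobs(X,.55,.7,-.09,.1,.02,.08,100)
P,im,d=cap('top','t9.png');cv2.imwrite('pics/t9c.png',cv2.resize(im[120:300,90:490],None,fx=2,fy=2,interpolation=cv2.INTER_CUBIC))
X=cloud(P,d)
blobs(X,.5,.7,-.33,-.2,.0045,.03,20);blobs(X,.55,.7,-.09,.1,.025,.08,20);blobs(X,.42,.51,-.45,-.36,.013,.03,20)
blobs(X,.57,.68,-.48,-.38,.005,.03,20);blobs(X,.57,.68,.38,.48,.005,.2,20)
E
```

```text
px [281.  53.] 2520 rect [579.3 -11.2] [45.7 45.8] longang 84.2 pca 168.0 mean [577.4 -11.   53.9] z90 65.1
px [373. 181.] 1937 rect [ 597.6 -262.3] [130.5 179.8] longang 174.9 pca 179.6 mean [ 599.  -260.6    9.7] z90 16.3
px [288. 158.] 113 rect [655.3 -19.2] [30.2 30.5] longang 89.0 pca 174.3 mean [655.6 -19.3  36.5] z90 45.0
px [428. 228.] 119 rect [ 461.7 -412.7] [22.2 43.7] longang 41.6 pca 43.9 mean [ 462.3 -412.1   18.4] z90 21.2
px [429. 177.] 219 rect [ 610.8 -424.8] [37.9 50.4] longang 25.6 pca 22.2 mean [ 610.2 -423.9   15. ] z90 18.2
px [131. 169.] 396 rect [626.1 423.5] [59.4 66. ] longang 176.2 pca 144.6 mean [621.5 416.3  43.8] z90 109.4
```

View pics/w9.png

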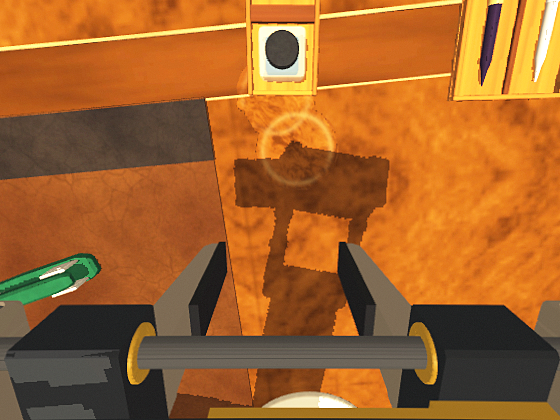

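View pics/t9c.png

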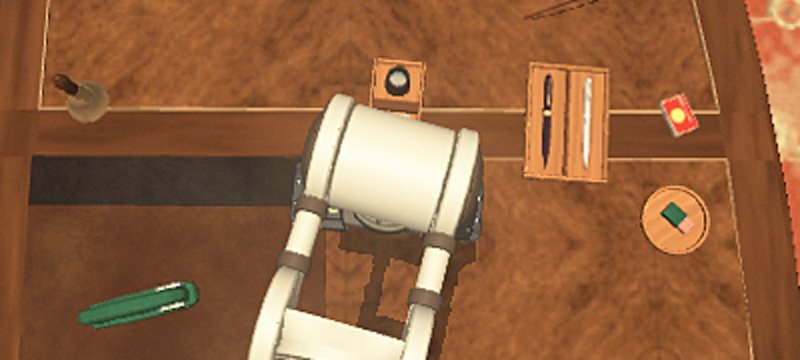

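Everything is where it belongs. The pens are in separate channels, centred at (547,121) and (587,121) in the top crop. The loupe is at (398,80), the eraser at (677,218), and the bottle is upright in its bay at (281,53) in the wrist view. I'm handing the job in.

```bash
python3 -c "
from station import robot
print(robot.finish_job())"
```

```text
the job is handed in; nothing more can be done
None
```

I put all five things in their places and handed the job in at about 44 s; the match box and bell stayed where they were, but the hand-in returned no verdict.

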